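# Offer a cork popper body up to the hook in a fly-tying vise

### The arm

A 6-joint arm with a two-finger parallel gripper is mounted at the origin on the work surface. World frame = base frame: x ahead of the robot, y to its left, z up, the work surface at z = 0. Lengths are in m, angles in rad, forces in N, time in s.
With the tool pointing down it reaches from about 0.35 to 0.775 m from the base axis. Payload 7.3 kg.
Tool frame: the origin (TCP) lies at the very end of the fingers, on their centre line; the grasp point (between the pads) lies 19 mm behind it; z points along the fingers, y is the line along which they close (so a half turn about z gives the same grasp; the last joint's range is limited). The gripper opens to 92 mm and grips with 3 to 60 N. Pads are 19 mm wide; open, the fingers measure 130 mm over their backs; the gripper's body (75 mm by 190 mm) begins 47 mm behind the grasp point.
Start: joints at [0.979, 0.342, 1.524, -0, 1.275, -0.146], TCP at [0.226, 0.474, 0.227] pointing down, gripper open.
Joint ranges: [-2.53, 2.53], [-0.77, 2.02], [0.04, 2.7], [-1, 4.14], [0.28, 2.66], [-3.11, 3.11]. Speed limits (rad/s): [2.57, 2.57, 3.14, 3.14, 3.14, 3.14].

### API

Orientations are given as a unit quaternion [x, y, z, w].
In Python, from bench import r gives the robot as it stands. The module is installed in compiled form; this text tells all that it offers.
- The arm moves only by the shell command python3 -m pendant 'ROWS' [FORCE]. ROWS is text: rows parted by semicolons, each of 7 numbers parted by spaces: the shift along the tool's x, y, z in mm, then the turn, a rotation vector about the tool's x, y, z in degrees, then the gripper command: -1 is shut, 1 is fully open, values between are in proportion. In form: dx dy dz wx wy wz jaw; .... A call has 1 to 10 rows; each row shifts and turns the commanded pose from where the row before left it, along the tool's axes as they then stand; what a row does not reach is not made up. A row lasts 1/8 s, in which the tool goes at most 62.5 mm and 10.7 degrees, less where a joint would pass 70% of its speed; a pose out of reach is approached as far as the arm can. A call with a gripper value outside its range is refused whole. The fingers move at their own pace and stop on an object; FORCE is the grip in N (left out, the last holds). Time passes only in rows, so rows that do not move let the fingers close. It gives the time, the measured TCP pose, the force, the opening and the grip force at its end, in the units of the state.
- r.get_state(): the state, without advancing time (a new reading comes with each control period).
- r.capture(name): name is "side" or "top"; returns (picture, depth): 420x560x3 uint8, blue, green, red; 420x560 float32, m along the optical axis (not along the pixel's ray), 0 where there is no reading.
- r.calibration(name): a dict with "fovy" (degrees; the focal length in pixels is half the picture's height over the tangent of half this angle, whatever the lens; pixels are square), "cx", "cy" (the principal point, pixels), "D" ([k1, k2, p1, p2, k3] as OpenCV has them; the pictures are not rectified), "rvec" (rotation vector, rad) and "tvec" (3), from world to camera coordinates, as OpenCV has them. Camera axes: x right, y down, z forward; pixel columns grow to the right and rows downward; lengths in m; the calibration is good to about 2 mm. A picture is of the moment at which its call begins. calibration takes no time and is no camera call.
- r.close_job(): hands the job in; it is judged then, once.
The state is a dict: "t": time; "joints": joint angles; "dq": joint speeds; "tau": joint torques, N m; "ee_pos": TCP position; "ee_rot": TCP orientation; "force": force on the tool from outside, world axes, zero at the start; "wrist_torque": the same for the moment, N m; "grip_width": opening from 0.0 (shut) to 1.0 (fully open); "finger_force": force on a finger pad.
Only numpy, scipy, OpenCV 4.12 (cv2) and the standard library are available. Lean on these libraries where they do the work, as an engineer would, in place of code of your own. Each camera call takes 0.05 s, during which the arm holds its last target. There are 200 camera calls.

### The job

Pick the stoutest cork popper body out of its pocket in the tray, leaving the other corks where they lie, and carry it over the tool block to the fly-tying vise without bumping anything. Stop with it hovering level about a centimetre above the hook shank and not touching it: the slotted belly down and in line with the shank, straight over it, the cupped face towards the hook's eye and just short of the eye. Finish while still holding it there, dead still in the gripper, so that the tyer can brush glue on the shank beneath it; do not lower it or let go.

Things in the scene. Friction and masses are not known exactly. Their poses are not given: they have to be found in the camera images.
- popper_straight (a point): The cork to pick, stoutest of four: 40 long, 20 thick, 19 mm high (flat belly). Front 26 mm has parallel sides 20 mm apart (grip these); behind, it tapers to a 12 mm tail. Cupped front face; 3 mm slot along the belly. Point: middle of the straight part, 9.5 mm above the belly, 13 mm behind the face. x points to the face, z up. Lies loose, belly down, 15 mm proud of the tray top. 10 to 20 g.
- popper_face (a point): Centre of the cupped front face of the same cork (13 mm ahead of the point above along x).
- tray: Fixed grey plastic pocket tray, 154 (x) by 150 by 7 mm high, origin under its centre. Four equal pockets 53 (x) by 29 mm, 4 mm deep (floor 3 mm above the table), centred at x = +-34, y = +-36 mm. One cork lies lengthways in each, front end roughly to the tray's +x; which cork is in which pocket varies.
- smallpop_mid (a point): Another cork, a small popper with a cupped face: 28 mm long, 14 mm diameter; the point is its middle, half-way up. Leave it.
- pencil_mid (a point): Another cork, a slim pencil popper: 46 mm long, 12 mm diameter; the point is its middle, half-way up. Leave it.
- bullet_mid (a point): Another cork, a slider with a pointed nose and no cup: 36 mm long, 15 mm diameter; the point is its middle, half-way up. Leave it.
- hook_seat (a point): Point on top of the level shank of the hook in the vise, 165 mm above the table. The middle of the cork's straight part belongs straight above it (face then 5 mm short of the eye). x runs along the shank to the eye (ring 18 to 25 mm ahead; shank ends 42 mm behind), z up. Wire 2.2 mm; the bend hangs 22 mm down behind. Nothing is higher than the shank within 95 mm.
- vise: Fixed chrome fly-tying vise; origin on the table straight below hook_seat, same axes. Its barrel, 24 mm thick, is level and in line with the shank, 107 to 161 mm behind hook_seat, top 179 mm above the table; below it a 12 mm stem (132 mm behind) on a grey plate. Slanting jaws grip the hook's bend. A thin bobbin cradle reaches forward under the hook, at most 101 mm above the table.
- toolblock: Fixed wooden block 150 x 50 x 40 mm (long side along its x) with five fly-tying tools standing in it, 130 mm high in all; origin under its centre. It stands between tray and vise. Leave it untouched.
- jar: Loose amber glass cement jar with black cap, 35 mm diameter, 54 mm high; origin under its centre. Leave it.
- spool: Loose yellow thread spool standing upright, 29 mm diameter, 30 mm high; origin under its centre. Leave it.
Things that resemble listed ones, but are neither listed nor needed, are in the scene too. Of the things that look like the vise, the larger one is meant.

How it is judged:
By the outcome, as a careful person would: the job done as asked, in the order asked, and still so for the second after the job is handed in, while the arm keeps its last pose, push and grip.
It also fails if it takes over 40 s, if anything falls off the work surface, if the arm or the gripper's body presses on something with over 40 N, if the wrist force passes 120 N, or if a joint passes its speed limit or range.

## Working session

There is one attempt and no reset: what is moved stays moved. The work goes in short steps, Python scripts to look and compute and a shell command to move; the robot and the scene stay as the last step left them, time stands still between calls to the robot, and variables do not carry over. Pictures are saved under pics/ and viewed, at most 10 in all, crops included, and the job is handed in when it is done.

```bash
mkdir -p pics
cat > h.py <<'E'
import numpy as np, cv2
from bench import r
def cal(n):
    c=r.calibration(n); f=210/np.tan(np.radians(c["fovy"])/2)
    K=np.array([[f,0,c["cx"]],[0,f,c["cy"]],[0,0,1]]); R=cv2.Rodrigues(np.array(c["rvec"],float))[0]
    return K,np.array(c["D"],float),R,np.array(c["tvec"],float).ravel()
def ray(n,uv):
    K,D,R,t=cal(n); p=cv2.undistortPoints(np.array(uv,float).reshape(-1,1,2),K,D).reshape(-1,2)
    d=np.c_[p,np.ones(len(p))]@R; return -R.T@t,d
def onz(n,uv,z):
    o,d=ray(n,uv); return o+d*((z-o[2])/d[:,2])[:,None]
def dep(n,uv,depth):
    o,d=ray(n,uv); uv=np.array(uv,int).reshape(-1,2); return o+d*depth[uv[:,1],uv[:,0]][:,None]
def proj(n,P):
    K,D,R,t=cal(n); return cv2.projectPoints(np.array(P,float).reshape(-1,1,3),cv2.Rodrigues(R)[0],t,K,D)[0].reshape(-1,2)
E
python3 - <<'E'
from h import *
for n in("top","side"):
    im,d=r.capture(n); cv2.imwrite(f"pics/{n}0.png",im); np.savez(f"{n}0.npz",im=im,d=d)
    K,D,R,t=cal(n); print(n,K[0,0],-R.T@t,R[2])
print(r.get_state())
E
```

```text
top 463.4834508276459 [ 0.43997589 -0.10443131  0.91588613] [ 0.17272968  0.0235291  -0.98468819]
side 413.09805775411974 [ 0.22764407 -0.51584045  0.59313258] [ 0.46819322  0.59295062 -0.65513714]
{'t': 0.1, 'joints': array([ 9.78991351e-01,  3.42647361e-01,  1.52492304e+00, -6.52936479e-06,
        1.27537753e+00, -1.45986372e-01]), 'dq': array([-0.00011599, -0.00115458, -0.0039654 , -0.00064391, -0.00031278,
        0.00010249]), 'tau': array([ 1.54776197e-03, -4.32006419e+01, -2.44693744e+01,  7.19139352e-02,
        5.26839180e-02, -6.85971054e-05]), 'ee_pos': array([0.22615197, 0.47339744, 0.22611686]), 'ee_rot': array([ 2.21066896e-01,  9.75258411e-01, -6.33178054e-04, -2.41434525e-04]), 'force': array([-0.11756235, -0.19948955,  0.00194318]), 'wrist_torque': array([0.01429037, 0.01316341, 0.00547381]), 'finger_force': 0.0, 'grip_width': 1.0007332832566533}
```

View pics/top0.png

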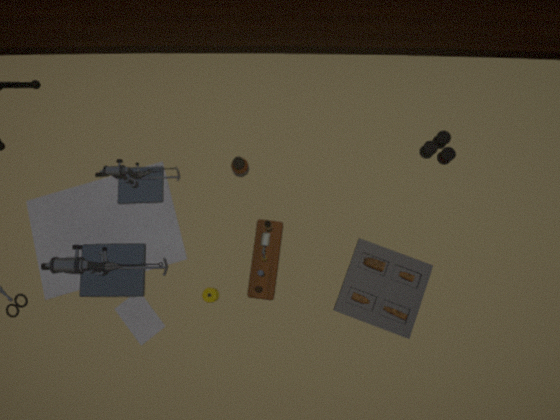

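View pics/side0.png

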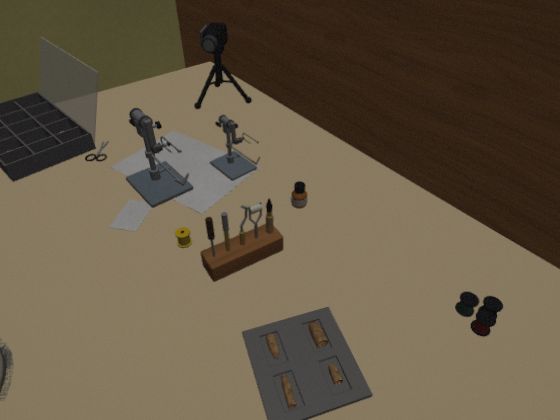

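Top view: the tray is at (384,288), with corks at (375,264), (408,276), (360,298) and (396,312). The block is at (265,260). The large vise is at (100,268) with its hook eye near (165,267), and a smaller decoy vise is at (140,180). In the side view the corks are at (318,334), (336,374), (273,346) and (289,391). The stoutest looks like top (375,264), side (318,334), so I'll check it in a crop.

```bash
cat > a.py <<'E'
from h import *
T=np.load("top0.npz");S=np.load("side0.npz")
def crop(im,x,y,w,h,s): return np.clip(cv2.resize(im[y:y+h,x:x+w],(w*s,h*s),interpolation=cv2.INTER_CUBIC).astype(float)*1.8,0,255).astype(np.uint8)
a=crop(T["im"],330,235,105,105,4)[:300*2]; b=crop(T["im"],30,235,150,70,5); c=crop(S["im"],120,90,75,100,4);
o=np.zeros((600,800,3),np.uint8); e=crop(T["im"],340,245,100,80,4); o[:320,:400]=e; f=crop(S["im"],255,310,100,100,3); o[:300,400:700]=f
g=crop(T["im"],70,245,110,45,4); o[325:505,:440]=g; k=crop(S["im"],125,95,75,60,4); o[325:565,445:745]=k
cv2.imwrite("pics/crop0.png",o)
hsv=cv2.cvtColor(T["im"],cv2.COLOR_BGR2HSV)
m=cv2.inRange(hsv,(5,110,50),(22,255,255)); m2=np.zeros_like(m); m2[240:335,335:432]=m[240:335,335:432]
cs,_=cv2.findContours(m2,cv2.RETR_EXTERNAL,cv2.CHAIN_APPROX_NONE)
for q in cs:
    if cv2.contourArea(q)<20: continue
    (u,v),wh,an=cv2.minAreaRect(q); box=onz("top",cv2.boxPoints(((u,v),wh,an)),.013)
    print((u,v),cv2.contourArea(q),onz("top",[(u,v)],.0125),np.linalg.norm(box[1]-box[0]),np.linalg.norm(box[2]-box[1]),dep("top",[(round(u),round(v))],T["d"]))
# tray mask
m=cv2.inRange(T["d"],.5,2); gray=cv2.inRange(hsv,(0,0,30),(179,70,110)); gg=np.zeros_like(gray); gg[225:350,325:445]=gray[225:350,325:445]
gg=cv2.morphologyEx(gg,cv2.MORPH_CLOSE,np.ones((15,15)))
q=max(cv2.findContours(gg,0,2)[0],key=cv2.contourArea); print("tray box",onz("top",cv2.boxPoints(cv2.minAreaRect(q)),.007),cv2.boxPoints(cv2.minAreaRect(q)))
# heights over vise
d=T["d"]; uv=[(u,v) for v in range(245,290) for u in range(35,185)]
P=dep("top",uv,d); uv=np.array(uv); k=(P[:,2]>.13)&(P[:,2]<.25)
for x in range(35,185,6):
    s=k&(uv[:,0]>=x)&(uv[:,0]<x+6)
    if s.any(): print(x,s.sum(),uv[s].mean(0).round(1),np.median(P[s],0).round(4))
E
python3 a.py
```

```text
(395.0684814453125, 312.34930419921875) 89.0 [[ 0.40727177 -0.31073532  0.0125    ]] 0.00995928345146478 0.04489370554274621 [[ 0.40804776 -0.3098386   0.01590087]]
(360.300048828125, 298.4000549316406) 80.5 [[ 0.43261156 -0.24436477  0.0125    ]] 0.012863012238509101 0.03225549039576115 [[ 0.43339528 -0.24305782  0.01727052]]
(406.2000732421875, 275.60003662109375) 61.0 [[ 0.47744759 -0.33358188  0.0125    ]] 0.010498503244484574 0.027342894187495387 [[ 0.47658901 -0.33265182  0.01456916]]
(374.1500244140625, 263.5500183105469) 128.5 [[ 0.49975938 -0.27174324  0.0125    ]] 0.016683779532675167 0.03901006232552994 [[ 0.49837701 -0.27000375  0.02027228]]
tray box [[ 0.33629699 -0.17765816  0.007     ]
 [ 0.5745924  -0.17656435  0.007     ]
 [ 0.57841587 -0.41289806  0.007     ]
 [ 0.33934907 -0.40470909  0.007     ]] [[324.99997 349.     ]
 [324.99997 225.     ]
 [443.99997 225.     ]
 [443.99997 349.     ]]
41 40 [ 43.6 266. ] [0.4753 0.3153 0.1378]
47 63 [ 50.  265.5] [0.4744 0.2832 0.1755]
53 90 [ 55.5 264.8] [0.4759 0.2763 0.1743]
59 84 [ 61.5 264.5] [0.4769 0.2653 0.1746]
65 89 [ 67.5 265. ] [0.4764 0.2552 0.1744]
71 134 [ 73.9 260.8] [0.4814 0.2473 0.173 ]
77 139 [ 79.2 260.8] [0.4818 0.236  0.172 ]
83 70 [ 85.1 264.8] [0.4773 0.2261 0.1725]
89 51 [ 91.6 265.3] [0.478  0.2223 0.1559]
95 22 [ 95.8 265.6] [0.4787 0.2233 0.1342]
107 19 [110.4 266.1] [0.4787 0.1982 0.1318]
113 34 [115.5 265.6] [0.4787 0.1887 0.1356]
119 21 [121.3 265.3] [0.4791 0.1716 0.1463]
125 12 [127.5 264.5] [0.4808 0.1615 0.1532]
131 12 [133.5 264.5] [0.4811 0.1515 0.155 ]
137 12 [139.5 264.5] [0.4813 0.1412 0.1532]
143 6 [145.5 264. ] [0.4818 0.1279 0.1645]
149 6 [151.5 264. ] [0.482  0.1181 0.1643]
155 11 [158.4 263.9] [0.4822 0.1056 0.1646]
161 6 [161.7 263.5] [0.4832 0.1011 0.1647]
```

View pics/crop0.png

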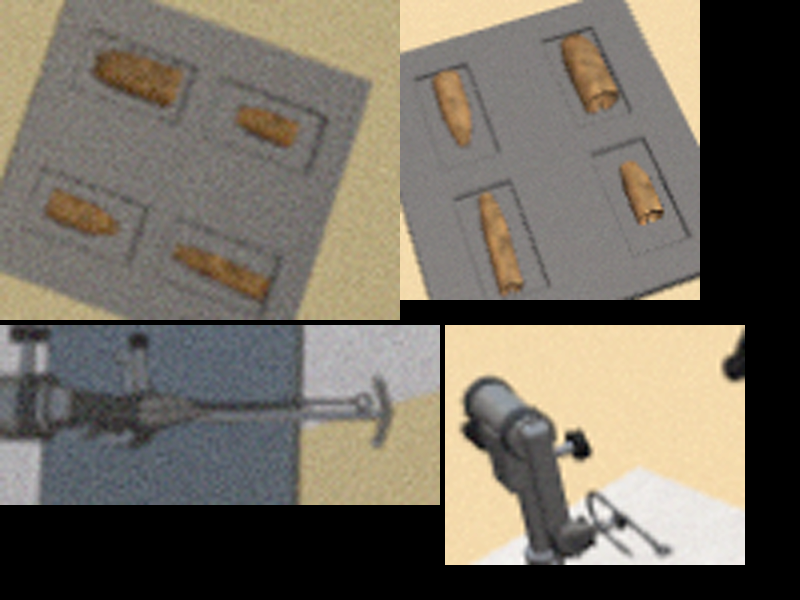

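The crop shows the stoutest cork at top (374,263.5), side (318,334), with its cupped face to the right in the top view and nearest the camera in the side view. The ones that could be mistaken for it are:
- (406,276): small popper
- (360,298): bullet, pointed nose
- (395,312): pencil popper

The hook eye of the large vise is at about top (161,264), with the bobbin cradle just under and beyond it.

Next I'll refine the cork axis and the hook line.

```bash
cat > b.py <<'E'
from h import *
from scipy.spatial.transform import Rotation as Ro
T=np.load("top0.npz");S=np.load("side0.npz")
def cork(n,im,win,z):
    hsv=cv2.cvtColor(im,cv2.COLOR_BGR2HSV); m=cv2.inRange(hsv,(3,90,45),(24,255,255)); w=np.zeros_like(m)
    x,y,X,Y=win; w[y:Y,x:X]=m[y:Y,x:X]; q=max(cv2.findContours(w,0,1)[0],key=cv2.contourArea)
    w[:]=0; cv2.drawContours(w,[q],-1,255,-1); v,u=np.nonzero(w); return onz(n,np.c_[u,v],z)[:,:2]
def desc(P,ref):
    c=P.mean(0); a=np.linalg.svd(P-c)[2][0]; a*=np.sign(a@ref); s=(P-c)@a; b=(P-c)@[-a[1],a[0]]
    return c,a,np.degrees(np.arctan2(a[1],a[0])),s.min(),s.max(),b.min(),b.max()
P=cork("top",T["im"],(358,250,392,279),.0125)
c,a,*o=desc(P,np.array([0,-1.])); print("cork",c,a,o,"pt",c+a*(o[2]-13e-3))
for i in ((395,312),(360,298),(406,276)):pass
# face along depth points: high points
d=T["d"]; uv=np.array([(u,v) for v in range(250,279) for u in range(355,395)]); Q=dep("top",uv,d); k=(Q[:,2]>.0125)&(Q[:,2]<.03)
print("depth",desc(Q[k][:,:2],np.array([0,-1.])),np.percentile(Q[k][:,2],[5,50,95]))
# tray by depth height>3mm outline colour
hsv=cv2.cvtColor(T["im"],cv2.COLOR_BGR2HSV); g=cv2.inRange(hsv,(0,0,0),(179,75,255)); g[:225]=0;g[350:]=0;g[:,:320]=0;g[:,450:]=0
g=cv2.morphologyEx(cv2.morphologyEx(g,2,np.ones((3,3))),3,np.ones((13,13)))
q=max(cv2.findContours(g,0,2)[0],key=cv2.contourArea); B=onz("top",cv2.boxPoints(cv2.minAreaRect(q)),.007)[:,:2]; print("tray",B.mean(0),B,np.degrees(np.arctan2(*(B[1]-B[0])[::-1])))
# hook: darkest row per column
gr=cv2.cvtColor(T["im"],cv2.COLOR_BGR2GRAY).astype(float)
L=[]
for u in range(147,159):
    col=gr[258:270,u]; b=np.median(col); w=np.clip(b-col-8,0,None); L.append((u,258+(w@np.arange(12))/max(w.sum(),1e-6)))
print(np.round(L,1).tolist()); W=onz("top",L,.164)[:,:2]; print("hook",desc(W,np.array([0,-1.])))
print("eye ctr",onz("top",[(160.8,264.2)],.164), "side guess eye px of that",proj("side",onz("top",[(160.8,264.2)],.164)))
# barrel
uv=np.array([(u,v) for v in range(250,280) for u in range(40,80)]);Q=dep("top",uv,d);k=(Q[:,2]>.169)&(Q[:,2]<.19)&(abs(Q[:,0]-.476)<.014);print("barrel",desc(Q[k][:,:2],np.array([0,-1.])))
E
python3 b.py
```

```text
cork [ 0.49967274 -0.2720851 ] [-0.30907745 -0.95103687] [np.float64(-108.00364201755376), np.float64(-0.02164914625975037), np.float64(0.01902396587903622), np.float64(-0.009589394929826712), np.float64(0.009048801087314247)] pt [ 0.49781087 -0.27781411]
depth (array([ 0.49929157, -0.27113993]), array([-0.33063497, -0.94375872]), np.float64(-109.30732003611851), np.float64(-0.020929969158444812), np.float64(0.019395813173990726), np.float64(-0.009270406899802009), np.float64(0.010457235144065664)) [0.01351052 0.01894119 0.0229447 ]
tray [ 0.45383214 -0.29150261] [[ 0.40604342 -0.18926594]
 [ 0.5531688  -0.24213167]
 [ 0.50043811 -0.39542559]
 [ 0.35567824 -0.33918724]] -19.764597539259565
[[147.0, 265.5], [148.0, 265.6], [149.0, 265.7], [150.0, 265.9], [151.0, 265.9], [152.0, 266.0], [153.0, 266.0], [154.0, 266.0], [155.0, 266.1], [156.0, 266.4], [157.0, 265.7], [158.0, 265.0]]
hook (array([0.47911657, 0.11639027]), array([ 0.01641311, -0.9998653 ]), np.float64(-89.05955573310268), np.float64(-0.009143666457800766), np.float64(0.00905108600774671), np.float64(-0.0009704762616875852), np.float64(0.0014211903691044665))
eye ctr [[0.48205942 0.10280881 0.164     ]] side guess eye px of that [[179.08162089 151.31385459]]
barrel (array([0.47663791, 0.2594763 ]), array([ 0.01392162, -0.99990309]), np.float64(-89.20232392156161), np.float64(-0.025843380695266593), np.float64(0.02634979478332657), np.float64(-0.012795520157156563), np.float64(0.011577042910615768))
```

```bash
python3 -m pendant '0 0 -30 0 0 0 1; 0 0 -30 0 0 0 1; 0 0 0 0 0 10 -0.1; 0 0 0 0 0 10 -0.1; 0 0 0 0 0 10 -0.1; 0 0 0 0 0 10 -0.1; 0 0 0 0 0 10 -0.1; 0 0 0 0 0 10 -0.1; 0 0 0 0 0 10 -0.1; 0 0 0 0 0 10 -0.1' 12
```

```text
t: 1.35
ee_pos: [0.2262, 0.4735, 0.2863]
ee_rot: [0.798, 0.603, -0.0, 0.0]
force: [0.6, -0.6, 0.0]
grip_width: 0.451
finger_force: 0.0
```

```bash
python3 -m pendant '-15 11 0 0 0 0 -0.1; -35 25 0 0 0 0 -0.1; -45 32 0 0 0 0 -0.1; -45 32 0 0 0 0 -0.1; -45 32 0 0 0 0 -0.1; -45 32 0 0 0 0 -0.1; -45 32 0 0 0 0 -0.1; -45 32 0 0 0 0 -0.1; -45 32 0 0 0 0 -0.1; -45 33 0 0 0 0 -0.1'; python3 -m pendant '-45 33 0 0 0 0 -0.1; -45 33 0 0 0 0 -0.1; -45 33 0 0 0 0 -0.1; -40 30 0 0 0 0 -0.1; -35 25 0 0 0 0 -0.1; -23 17 0 0 0 0 -0.1; 0 0 40 0 0 2 -0.13; 0 0 60 0 0 0 -0.13; 0 0 60 0 0 0 -0.13; 0 0 0 0 0 0 -0.13'
cat > l.py <<'E'
import sys
from h import *
n,x,y,w,h_,s=sys.argv[1],*map(int,sys.argv[3:8])
im,d=r.capture(n); np.savez(sys.argv[2]+".npz",im=im,d=d); st=r.get_state(); print(st["ee_pos"],st["grip_width"],proj(n,st["ee_pos"]))
c=cv2.resize(im[y:y+h_,x:x+w],(w*s,h_*s),interpolation=cv2.INTER_CUBIC).astype(float)*1.8
cv2.imwrite(f"pics/{sys.argv[2]}.png",np.clip(c,0,255).astype(np.uint8))
E
python3 l.py side s1 250 250 130 130 4
```

```text
t: 2.6
ee_pos: [0.3982, -0.0022, 0.2868]
ee_rot: [0.795, 0.607, 0.0, 0.0]
force: [0.9, 1.3, 0.1]
grip_width: 0.447
finger_force: 0.0
t: 3.85
ee_pos: [0.4976, -0.2687, 0.1228]
ee_rot: [0.806, 0.592, -0.002, -0.005]
force: [0.1, 0.5, 2.0]
grip_width: 0.432
finger_force: 0.0
[ 0.49977896 -0.27002892  0.12624781] 0.4304202824174162 [[321.44430657 287.23346678]]
```

View pics/s1.png

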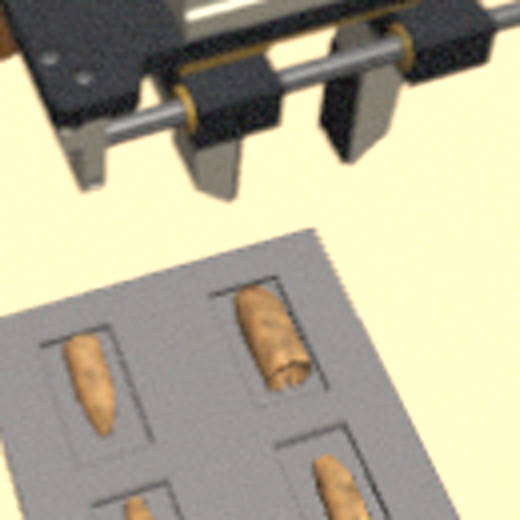

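The side view shows the open fingers straddling the line of the stout cork, with tips at about side (307,299) and (337,290). The cork face is near side (323,343). Now I'll compare the prediction with the side view and work out the approach.

```bash
cat >> h.py <<'E'
from scipy.spatial.transform import Rotation as Ro
def go(target,yaw=None):
    st=r.get_state(); R=Ro.from_quat(st["ee_rot"]); y=np.degrees(np.arctan2(R.as_matrix()[1,0],R.as_matrix()[0,0]))
    print("tcp",st["ee_pos"].round(4),"yaw",y.round(2),"tilt",R.as_matrix()[:2,2].round(4),"tool shift mm",(1e3*R.inv().apply(np.array(target)-st["ee_pos"])).round(1),"wz",None if yaw is None else round(y-yaw,2))
E
python3 - <<'E'
from h import *
a=np.array([np.cos(np.radians(-108.3)),np.sin(np.radians(-108.3))]); p=np.array([.498,-.2775])
print(proj("side",[[*(p+.013*a),.0125],[*(p-.027*a),.0125],[*p,.022]]))
hsv=cv2.cvtColor(np.load("s1.npz")["im"],cv2.COLOR_BGR2HSV); m=cv2.inRange(hsv,(3,90,45),(24,255,255)); w=m*0; w[318:352,305:332]=m[318:352,305:332]
q=max(cv2.findContours(w,0,1)[0],key=cv2.contourArea); print(cv2.minAreaRect(q), cv2.boundingRect(q))
# expected silhouette bbox centre from model points
pts=[]
b=np.array([-a[1],a[0]])
for s,wd in((13,10),(-13,10),(-27,6)):
    for t in np.linspace(0,2*np.pi,40):
        pts.append([*(p+a*s/1e3+b*wd*np.cos(t)/1e3),max(.003,.0125+wd*np.sin(t)/1e3)])
Q=proj("side",pts); print(Q.min(0),Q.max(0), cv2.minAreaRect(Q.astype(np.float32)))
go([.498,-.2775,.009],71.7)
E
```

```text
[[322.16923826 343.61613669]
 [311.81313855 322.18288764]
 [319.10764222 333.057245  ]]
((317.20001220703125, 333.4000549316406), (26.832815170288086, 11.627553939819336), 63.43495178222656) (309, 321, 18, 26)
[308.37545967 319.77828671] [328.08302597 347.62013395] ((317.1059875488281, 333.44903564453125), (28.69597053527832, 12.998128890991211), 63.52737045288086)
tcp [ 0.4998 -0.27    0.1262] yaw 72.58 tilt [-0.003   0.0021] tool shift mm [ -7.8   0.9 117.2] wz 0.88
```

```bash
python3 -m pendant '-7.8 0.9 30 0 0 0.9 -0.13; 0 0 30 0 0 0 -0.13; 0 0 20 0 0 0 -0.13; 0 0 5 0 0 0 -0.13; 0 0 0 0 0 0 -0.13; 0 0 0 0 0 0 -0.13'; python3 -c "
from h import *
go([.498,-.2775,.009],71.7)"
```

```text
t: 4.65
ee_pos: [0.5005, -0.2785, 0.0435]
ee_rot: [0.811, 0.585, 0.0, 0.001]
force: [0.0, -0.1, -0.3]
grip_width: 0.436
finger_force: 0.0
tcp [ 0.5005 -0.2785  0.0435] yaw 71.58 tilt [ 0.0025 -0.0018] tool shift mm [ 0.2 -2.8 34.5] wz -0.12
```

```bash
python3 -m pendant '0.2 -2.8 8 0 0 0 -0.13; 0 0 12 0 0 0 -0.13; 0 0 9 0 0 0 -0.13; 0 0 5 0 0 0 -0.13; 0 0 0 0 0 0 -0.13; 0 0 0 0 0 0 -0.13'; python3 -c "
from h import *
go([.498,-.2775,.009],71.7)"
```

```text
t: 5.4
ee_pos: [0.4971, -0.2767, 0.0075]
ee_rot: [0.811, 0.585, 0.0, -0.0]
force: [-0.1, -0.2, -0.0]
grip_width: 0.433
finger_force: 0.0
tcp [ 0.4971 -0.2767  0.0075] yaw 71.56 tilt [-0.      0.0001] tool shift mm [-0.4  1.1 -1.5] wz -0.14
```

```bash
python3 -m pendant '-0.4 1 -2 0 0 0 -0.13; 0 0 0 0 0 0 -0.3; 0 0 0 0 0 0 -0.45; 0 0 0 0 0 0 -0.55; 0 0 0 0 0 0 -0.62; 0 0 0 0 0 0 -1; 0 0 0 0 0 0 -1; 0 0 0 0 0 0 -1; 0 0 0 0 0 0 -1' 10;  python3 -c "
from h import *
go([.498,-.2775,.009],71.7)"
```

```text
t: 6.52
ee_pos: [0.4978, -0.2774, 0.0097]
ee_rot: [0.811, 0.585, 0.0, -0.0]
force: [-0.2, 0.4, 0.2]
grip_width: 0.212
finger_force: 10.0
tcp [ 0.4978 -0.2774  0.0097] yaw 71.56 tilt [0.     0.0001] tool shift mm [-0.   0.2  0.7] wz -0.14
```

```bash
python3 -m pendant '0 0 -4 0 0 0 -1; 0 0 -8 0 0 0 -1; 0 0 -15 0 0 0 -1; 0 0 -25 0 0 0 -1; 0 0 -30 0 0 0 -1; 0 0 -35 0 0 0 -1; 0 0 -40 0 0 0 -1; 0 0 -40 0 0 0 -1; 0 0 -35 0 0 0 -1; 0 0 -20 0 0 0 -1'; python3 -m pendant '0 0 0 0 0 0 -1; 0 0 0 0 0 0 -1'; python3 -c "
from h import *
go([.4815,.125,.26],92)"; python3 l.py side s2 260 200 110 140 4
```

```text
t: 7.78
ee_pos: [0.4981, -0.2776, 0.2652]
ee_rot: [0.811, 0.585, 0.001, 0.002]
force: [0.3, -0.3, -0.5]
grip_width: 0.21
finger_force: 10.0
t: 8.02
ee_pos: [0.4974, -0.2771, 0.2611]
ee_rot: [0.811, 0.585, -0.0, -0.001]
force: [0.7, -0.3, 0.5]
grip_width: 0.215
finger_force: 10.0
tcp [ 0.4974 -0.2771  0.2611] yaw 71.56 tilt [-0.0008  0.0008] tool shift mm [ 376.4 -142.3    1.4] wz -20.44
[ 0.49730531 -0.2770322   0.26068275] 0.2125237203173275 [[332.14205991 220.5569237 ]]
```

View pics/s2.png

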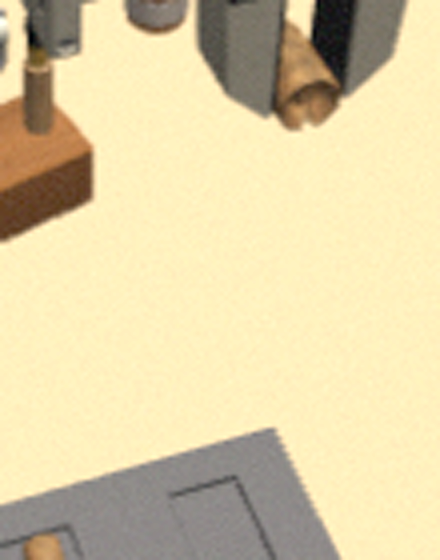

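The side view shows the cork held between the fingers at (337,225), with face and slot visible and slot down. The pocket is empty and the neighbouring cork hasn't moved. I'll carry it over now.

```bash
python3 -m pendant '12 -4 0 0 0 0 -1; 24 -9 0 0 0 0 -1; 36 -14 0 0 0 0 -1; 45 -17 0 0 0 0 -1; 50 -19 0 0 0 0 -1; 50 -19 0 0 0 0 -1; 50 -19 0 0 0 0 -1; 45 -17 0 0 0 0 -1; 36 -14 0 0 0 0 -1; 20 -8 0 0 0 0 -1'; python3 -m pendant '8 -2 0 0 0 0 -1; 0 0 0 0 0 -4 -1; 0 0 0 0 0 -6 -1; 0 0 0 0 0 -6 -1; 0 0 0 0 0 -4 -1; 0 0 0 0 0 0 -1; 0 0 0 0 0 0 -1; 0 0 0 0 0 0 -1'; python3 -c "
from h import *
go([.4815,.125,.1817],92)"; python3 l.py side s3 125 70 110 110 5
```

```text
t: 9.32
ee_pos: [0.4798, 0.1192, 0.2617]
ee_rot: [0.81, 0.586, 0.0, -0.0]
force: [-0.3, -0.5, -0.7]
grip_width: 0.21
finger_force: 10.0
t: 10.32
ee_pos: [0.482, 0.1241, 0.2617]
ee_rot: [0.698, 0.716, 0.0, -0.0]
force: [0.3, 0.2, 0.3]
grip_width: 0.211
finger_force: 10.0
tcp [0.482  0.1241 0.2617] yaw 91.51 tilt [0.     0.0001] tool shift mm [ 0.9 -0.5 80. ] wz -0.49
[0.48204166 0.12417031 0.26172015] 0.2127301459142029 [[164.25780141  98.15007245]]
```

View pics/s3.png

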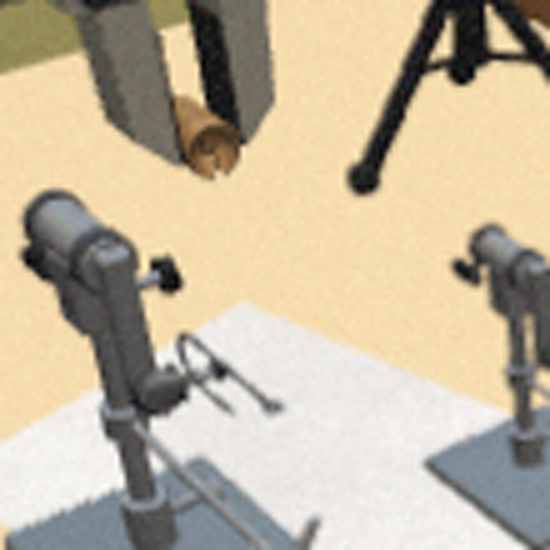

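Side view: the cork is held level above the vise. The shank runs from about side (162,139) to the eye at (179,150.7), which matches the top-view estimate of (179.1,151.3). I'll fit the shank in both views.

```bash
cat > c.py <<'E'
from h import *
def fit(n,im,P0,P1):
    g=cv2.cvtColor(im,cv2.COLOR_BGR2GRAY).astype(np.float32); a=(P1-P0)/np.linalg.norm(P1-P0); b=np.array([-a[1],a[0]]); L=[]
    for s in np.arange(0,np.linalg.norm(P1-P0),.5):
        t=np.arange(-2.5,2.51,.25); q=(P0+a*s+b*t[:,None]).astype(np.float32)
        v=cv2.remap(g,q[:,0].copy(),q[:,1].copy(),cv2.INTER_LINEAR).ravel(); w=np.clip(np.percentile(v,70)-v-6,0,None)
        if w.sum()>20: L.append(P0+a*s+b*(w@t)/w.sum())
    L=np.array(L,np.float32); W=onz(n,L,.164)[:,:2]
    vx,vy,x,y=cv2.fitLine(W.astype(np.float32),cv2.DIST_HUBER,0,.0005,.01).ravel(); 
    if vy>0: vx,vy=-vx,-vy
    print(n,len(L),"angle",np.degrees(np.arctan2(vy,vx)).round(2),"x at y=.125/.105:",[round(float(x+vx/vy*(Y-y)),4) for Y in(.125,.105)],"resid",np.std((W-[x,y])@[-vy,vx]).round(5))
S=np.load("s3.npz")["im"];T=np.load("top0.npz")["im"]
E0=onz("top",[(160.8,264.2)],.164)[0]; d=np.array([.035,-.999,0])
for n,im in(("top",T),("side",S)):
    p=proj(n,[E0-d*.042,E0-d*.007]); print(p.round(1).tolist()); fit(n,im,p[0],p[1])
print("side eye->",onz("side",[(179.0,150.6)],.164))
E
python3 c.py
```

```text
[[135.5, 264.5], [156.6, 264.3]]
top 39 angle -89.26 x at y=.125/.105: [0.4809, 0.4811] resid 0.00042
[[167.9, 141.8], [177.2, 149.7]]
side 25 angle -82.6 x at y=.125/.105: [0.4811, 0.4837] resid 0.00071
side eye-> [[0.48306794 0.10502467 0.164     ]]
```

```bash
python3 -m pendant '1 -0.8 8 0 0 0 -1; 0 0 14 0 0 0 -1; 0 0 18 0 0 0 -1; 0 0 16 0 0 0 -1; 0 0 9 0 0 0 -1; 0 0 4 0 0 0 -1; 0 0 0 0 0 0 -1; 0 0 0 0 0 0 -1; 0 0 0 0 0 0 -1; 0 0 0 0 0 0 -1'; python3 -c "
from h import *
go([.4812,.1253,.1817],91.4)"; python3 l.py side s4 135 95 75 75 8;  python3 l.py top t4 100 220 100 75 8
```

```text
t: 11.62
ee_pos: [0.4814, 0.1252, 0.193]
ee_rot: [0.697, 0.717, 0.0, 0.0]
force: [0.3, 0.1, -1.2]
grip_width: 0.214
finger_force: 10.0
tcp [0.4814 0.1252 0.193 ] yaw 91.56 tilt [0.0006 0.0001] tool shift mm [ 0.1 -0.2 11.3] wz 0.16
[0.48133589 0.12516571 0.19294107] 0.20875874064087388 [[170.43572518 132.80129274]]
[0.48131145 0.1251708  0.1928663 ] 0.20999761017642235 [[141.85895776 263.20596025]]
```

View pics/s4.png

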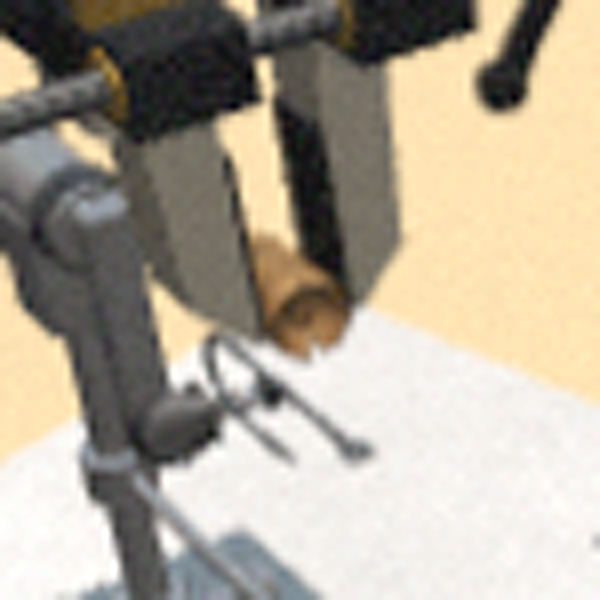

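View pics/t4.png

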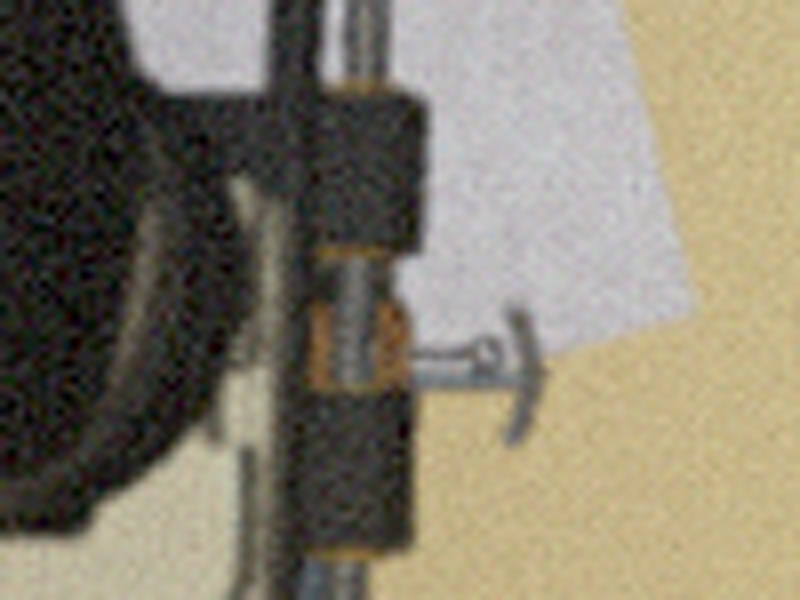

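Side view: face centre near (174,134.5), slot at (174.3,138.5), eye at (179.5,151.4), with clear air between them. Top view: the visible cork spans v 257.5–268.7 with its face edge at u≈151. The eye is at (160.6,264) with the shank leading to it. I'll compare these with the predictions.

Run:
```python
from h import *
t=np.array([.4813,.1252,.1929]); yaw=np.radians(91.5); x=-np.array([np.cos(yaw),np.sin(yaw),0]); b=np.array([-x[1],x[0],0]); p=t+[0,0,.0028]
print("pred face top",proj("top",[p+x*.013,p+x*.013+b*.01,p+x*.013-b*.01]).round(1).tolist())
print("pred face side c,belly,top",proj("side",[p+x*.013,p+x*.013-[0,0,.0095],p+x*.013+[0,0,.0095]]).round(1).tolist())
for n,w in(("top",(135,250,156,275)),("side",(160,120,182,142))):
    im=np.load({"top":"t4","side":"s4"}[n]+".npz")["im"]; hsv=cv2.cvtColor(im,cv2.COLOR_BGR2HSV); m=cv2.inRange(hsv,(3,100,45),(20,255,255) if n=="top" else (16,255,255)); k=m*0; X,Y,X2,Y2=w; k[Y:Y2,X:X2]=m[Y:Y2,X:X2]
    q=max(cv2.findContours(k,0,1)[0],key=cv2.contourArea); print(n,"bbox",cv2.boundingRect(q))
    k=k[Y:Y2,X:X2]; 
    if n=="top": print("col counts",dict(zip(range(X,X2),(k>0).sum(0))), "v mean for u>=146", Y+np.nonzero(k[:,146-X:])[0].mean())
    else: print("rows",[(Y+i,X+np.nonzero(rw)[0].min(),X+np.nonzero(rw)[0].max()) for i,rw in enumerate(k) if rw.any()])
pts=[]
for s in(13,):
    for a in np.linspace(0,2*np.pi,60): pts.append(p+x*s/1e3+b*.01*np.cos(a)+np.array([0,0,max(-.0095,.01*np.sin(a))]))
Q=proj("side",pts); print("pred rim bbox",Q.min(0),Q.max(0))
E0=np.array([.4820,.104,.164]); print("pred eye",proj("side",E0),proj("top",E0))
```

```text
pred face top [[149.4, 263.1], [149.7, 256.7], [149.2, 269.5]]
pred face side c,belly,top [[173.7, 134.4], [174.5, 138.9], [172.8, 129.8]]
top bbox (147, 258, 4, 11)
col counts {135: np.int64(0), 136: np.int64(0), 137: np.int64(0), 138: np.int64(0), 139: np.int64(10), 140: np.int64(11), 141: np.int64(3), 142: np.int64(0), 143: np.int64(1), 144: np.int64(0), 145: np.int64(1), 146: np.int64(1), 147: np.int64(12), 148: np.int64(10), 149: np.int64(10), 150: np.int64(5), 151: np.int64(0), 152: np.int64(0), 153: np.int64(0), 154: np.int64(0), 155: np.int64(0)} v mean for u>=146 262.07894736842104
side bbox (167, 125, 11, 14)
rows [(125, np.int64(167), np.int64(169)), (126, np.int64(167), np.int64(171)), (127, np.int64(168), np.int64(173)), (128, np.int64(168), np.int64(174)), (129, np.int64(167), np.int64(175)), (130, np.int64(167), np.int64(176)), (131, np.int64(167), np.int64(171)), (132, np.int64(168), np.int64(177)), (133, np.int64(168), np.int64(177)), (134, np.int64(168), np.int64(177)), (135, np.int64(169), np.int64(177)), (136, np.int64(169), np.int64(177)), (137, np.int64(171), np.int64(176)), (138, np.int64(171), np.int64(172))]
pred rim bbox [168.60972623 129.25212223] [178.64125317 139.49711201]
pred eye [[178.74512245 151.04024621]] [[160.07864223 264.22000328]]
```

Everything agrees to within about half a pixel. Now the last descent.

```bash
python3 -m pendant '0 0 3 0 0 0.1 -1; 0 0 4 0 0 0 -1; 0 0 3 0 0 0 -1; 0 0 1 0 0 0 -1; 0 0 0 0 0 0 -1; 0 0 0 0 0 0 -1; 0 0 0 0 0 0 -1; 0 0 0 0 0 0 -1'; python3 -c "
from h import *
go([.4812,.1253,.1817],91.4)"; python3 l.py side s5 135 95 75 75 8
```

```text
t: 12.72
ee_pos: [0.4813, 0.1252, 0.1818]
ee_rot: [0.698, 0.716, 0.0, 0.0]
force: [0.2, -0.2, 0.1]
grip_width: 0.21
finger_force: 10.0
tcp [0.4813 0.1252 0.1818] yaw 91.46 tilt [0.0002 0.0001] tool shift mm [ 0.1 -0.1  0.1] wz 0.06
[0.48125322 0.12518928 0.18178463] 0.21022194300878827 [[171.41319398 138.05034992]]
```

View pics/s5.png

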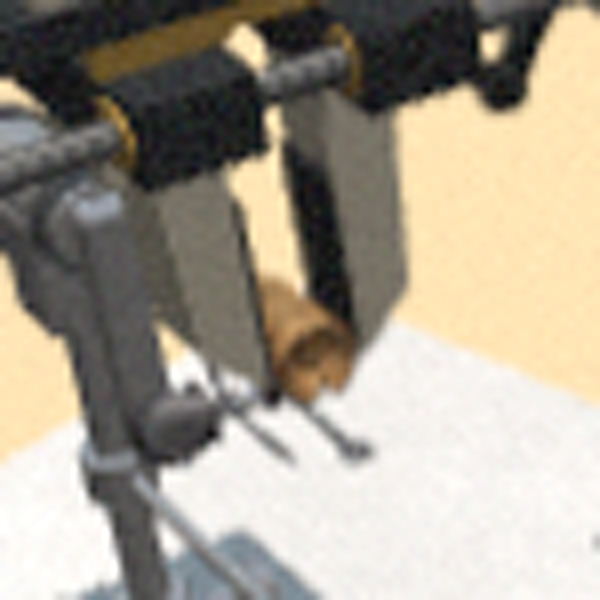

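The side view shows the cork level above the shank: belly slot near (174.5,143.5), eye at (179.5,151.4), not touching. The arm is still, so I'll hand in.

```bash
python3 -m pendant '0 0 0 0 0 0 -1; 0 0 0 0 0 0 -1; 0 0 0 0 0 0 -1; 0 0 0 0 0 0 -1'; python3 -c "
from bench import r
print(r.close_job())"
```

```text
t: 13.28
ee_pos: [0.4812, 0.1252, 0.1817]
ee_rot: [0.698, 0.716, 0.0, -0.0]
force: [-0.3, 0.5, 0.1]
grip_width: 0.21
finger_force: 10.0
the job is handed in; nothing more can be done
None
```

The job is handed in at 13.3 s: the stoutest popper is held still and level about 1 cm above the hook shank, slot down, cupped face just short of the eye, and the pictures and force readings showed no sign of bumping anything.

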